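Pump grease to the tea press until the indicator pin is out

TASK

Grease the tea press before the shift: with the fingertips press the black palm knob of its hand grease pump all the way down and let it spring back up, stroke after stroke, until the indicator pin on the side of the steel distributor block stands fully out. Then leave the knob up and take the hand away. Only push: lift nothing, keep off the pin itself, and leave the tea nests, tools and containers round about as they are.

Things in the scene. Friction and masses are not known exactly. Their poses are not given: they have to be found in the camera images.
- press: tea-nest press, one rigid machine bolted down: cast bed 250 (x) by 560 mm (y), its top 40 mm above the table; origin on the table under the bed's centre, x to its rear, y to the operator's left, z up. Left half (y +65 to +265 mm): the press, 333 mm tall. Right half: the hand grease pump (axis x -45, y -95 mm), its clear reservoir 80 mm behind (68 mm across, top z 156 mm), the distributor block
- block_face (a point): centre of the outer (right-hand) face of the steel distributor block, where the indicator pin comes out through a gland nut 17 mm across and 10 mm long; 74.5 mm above the table. The block measures 64 (x) by 60 (y) by 45 mm and lies at the right end of the press's bed. Thin steel grease lines run from it to pump and press, up to 130 mm above the table
- knob_top (a point): centre of the top of the pump's palm knob, 200 mm above the table when up; moves with the plunger, straight down. Nothing as high as the pressed knob stands within 150 mm of its axis; the press is on its left, from 160 mm on
- knob: the pump's black mushroom-shaped palm knob, 44 mm across, 18 mm thick, slightly domed; origin at the centre of its underside
- plunger (a joint): stroke of the pump plunger in m: 0 = up (its spring holds it there and brings it back in about 0.3 s), 0.024 = fully down on its stop. Pressed slowly it takes 6 N at the top, up to 16 N at the bottom, plus drag when pushed faster (about 5 N at 0.1 m/s)
- pin (a joint): how far the indicator pin is out, in m: 0 = in, about 0.027 = fully out. Starts at 0 to 0.010. Each full downstroke of the plunger moves it out about 0.007 (the first 0 to 0.010); on the upstroke it stays put but for a millimetre. A stroke counts if it goes 20 mm or more down and comes back up to within 3 mm. Three to five strokes are needed; further ones do no harm and hardly move it
- indicator: the visible steel indicator pin, 9 mm diameter with a 14 mm wide, 4 mm thick head at its free end, 74.5 mm above the table; origin at the centre of its free end face, y points back along it into the block. The end stands 14 mm outside the block's face when in, 41 mm when fully out
- nest_a: a pressed tea nest (dark brown dome, 66 mm across, 32 mm high), loose on the table in front of the press; origin at the centre of its underside, a bystander
- nest_b: a second, alike tea nest, loose in front of the press, further to its left; origin at the centre of its underside, a bystander
- nest_c: a third, alike tea nest, loose on the table to the right of the press, beyond the pin's end; origin at the centre of its underside, a bystander
- spanner: open-ended steel spanner, 150 mm long, lying loose in front of the press; origin at the centre of its underside, a bystander
- brush: cleaning brush, 150 mm long, lying loose on the press's bed near its front edge, between pump and press columns; origin at the centre of its underside, a bystander
- cartridge: white grease cartridge, 53 mm diameter, 190 mm tall, standing loose to the right of the press; origin at the centre of its underside, a bystander

How it is judged:
By the outcome, as a careful person would: the job done as asked, in the order asked, and still so for the second after the job is handed in, with the robot touching nothing.
It also fails if it takes over 38 s, if anything falls off the work surface, if the arm or the gripper's body presses on something with over 40 N, if the wrist force passes 120 N, or if a joint passes its speed limit or range.

ROBOT

A 6-joint arm with a two-finger parallel gripper is mounted at the origin on the work surface. World frame = base frame: x ahead of the robot, y to its left, z up, the work surface at z = 0. Lengths are in mm, angles in degrees, forces in N, time in s.
With the tool pointing down it reaches from about 300 to 850 mm from the base axis. Payload 4.2 kg.
Tool frame: the origin (TCP) lies at the very end of the fingers, on their centre line; the grasp point (between the pads) lies 19 mm behind it (env.grasp_offset is the distance from the TCP to the grasp point, in mm); z points along the fingers, y is the line along which they close (so a half turn about z gives the same grasp; the last joint's range is limited). The gripper opens to 91 mm and grips with 3 to 60 N. Pads are 32 mm wide; open, the fingers measure 118 mm over their backs; the gripper's body (76 mm by 178 mm) begins 60 mm behind the grasp point.
Start: joints at [72.88, 18.312, 89.639, -0, 72.044, -1.146], TCP at [158.243, 552.813, 213.976] pointing down, gripper open.
Joint ranges: [-177.97, 177.97], [-48.28, 115.42], [12.27, 149.76], [-77.06, 257.06], [2.81, 150.46], [-146.56, 146.56]. Speed limits (degrees/s): [147.25, 147.25, 180, 180, 180, 180].

INTERFACE

Orientations are given as [roll, pitch, yaw] about the fixed x, y, z axes, in that order (R = Rz(yaw) Ry(pitch) Rx(roll)).
In Python, from workcell import env gives the robot as it stands. The module is installed in compiled form; this text tells all that it offers.
- The arm moves only by the tool send_rows, never from a script. Its argument "motion" is a list of rows, each an object of numbers: "tx", "ty", "tz": the shift along the tool's x, y, z in units of 500 mm (1.0 is 500 mm); "rx", "ry", "rz": the turn, a rotation vector about the tool's x, y, z in units of 30 degrees (1.0 is 30 degrees); "gripper": the closure, from -1 (fully open) to 1 (shut). In form: [{"tx": .., "ty": .., "tz": .., "rx": .., "ry": .., "rz": .., "gripper": ..}, ...]. A call has 1 to 12 rows; each row shifts and turns the commanded pose from where the row before left it, along the tool's axes as they then stand; what a row does not reach is not made up. A row lasts 1/8 s, in which the tool goes at most 62.5 mm and 10.7 degrees, less where a joint would pass 70% of its speed; a pose out of reach is approached as far as the arm can. A call with a number of a shift or a turn outside -1 to 1 is refused whole. A call with a gripper value outside its range is refused whole. The fingers move at their own pace and stop on an object; "grip_force" is the grip in N (left out, the last holds). Time passes only in rows, so rows that do not move let the fingers close. It gives the time, the measured TCP pose, the force, the opening and the grip force at its end, in the units of the state.
- env.state(): the state, without advancing time (a new reading comes with each control period).
- env.grab_frame(name): name is "scene" or "top"; returns a dict with "frame" (480x640x3 uint8, red, green, blue), "vertical_fov" (degrees; the focal length in pixels is half the picture's height over the tangent of half this angle, whatever the lens; pixels are square), "cx", "cy" (the principal point, pixels), "rvec" (rotation vector, rad) and "tvec" (3), from world to camera coordinates, as OpenCV has them. Camera axes: x right, y down, z forward; pixel columns grow to the right and rows downward; lengths in mm; the calibration is good to about 2 mm. A picture is of the moment at which its call begins. There is no depth.
- env.job_done(): hands the job in; it is judged then, once.
The state is a dict: "time_s": time; "qpos": joint angles; "qvel": joint speeds; "effort": joint torques, N m; "ee_pos": TCP position; "ee_rot": TCP orientation; "force": force on the tool from outside, world axes, zero at the start; "torque": the same for the moment, N m; "gripper_width": finger opening in mm; "gripper_force": force on a finger pad.
Only numpy, scipy, OpenCV 4.12 (cv2) and the standard library are available. Lean on these libraries where they do the work, as an engineer would, in place of code of your own. Each camera call takes 0.05 s, during which the arm holds its last target. There are 200 camera calls.

## Working session

There is one attempt and no reset: what is moved stays moved. The work goes in short steps, Python scripts to look and compute and a tool call to move; the robot and the scene stay as the last step left them, time stands still between calls to the robot, and variables do not carry over. Pictures are saved under pics/ and viewed, at most 10 in all, crops included, and the job is handed in when it is done.

Besides the shell and the picture viewer there is one more tool, called after ">>>" by a JSON object that holds its "op" and its "data", one argument or row to a line. send_rows: Moves the arm, as the interface text tells. Shifts and turns lie within -1 to 1; 1 stands for 500 mm of shift or 30 degrees of turn. Its arguments: {"type":"object","properties":{"motion":{"type":"array"},"grip_force":{"type":"number"}},"required":["motion"]}

```bash
mkdir -p pics; cat > h.py <<'E'
import numpy as np,cv2
from workcell import env
def snap(n,f):
    d=env.grab_frame(n); cv2.imwrite(f,d["frame"][:,:,::-1])
    np.savez('cal_'+n,**{k:d[k] for k in("vertical_fov","cx","cy","rvec","tvec")},frame=d["frame"]); return d
def P(n):
    d=np.load('cal_'+n+'.npz'); f=240/np.tan(np.radians(float(d["vertical_fov"]))/2)
    R=cv2.Rodrigues(d["rvec"].astype(float).reshape(3))[0]; return f,float(d["cx"]),float(d["cy"]),R,d["tvec"].reshape(3)
def ray(n,u,v,z):
    f,cx,cy,R,t=P(n); c=-R.T@t; w=R.T@np.array([(u-cx)/f,(v-cy)/f,1]); return c+w*(z-c[2])/w[2]
def proj(n,p):
    f,cx,cy,R,t=P(n); q=R@np.array(p,float)+t; return f*q[0]/q[2]+cx,f*q[1]/q[2]+cy
E
python3 - <<'E'
from h import *
for n in("scene","top"):
    snap(n,f'pics/{n}0.png'); f,cx,cy,R,t=P(n); print(n,f,cx,cy,-R.T@t)
print(env.state())
E
```

```text
scene 494.3241516015764 325.5059900655403 241.38882785449212 [1214.88755699 -195.45161811  897.35641941]
top 485.81390045926486 315.73425789916814 234.2571998504671 [ 424.34146845  -31.42491248 1124.29130782]
{'time_s': 0.1, 'qpos': array([ 7.28803684e+01,  1.83475150e+01,  8.96984741e+01, -2.70977105e-04,
        7.20426092e+01, -1.14488255e+00]), 'qvel': array([-0.03335808, -0.20366038, -0.1846189 ,  0.01087509,  0.01831003,
       -0.03063102]), 'effort': array([-1.12733760e-04, -4.13327444e+01, -2.32509917e+01,  7.29114725e-02,
        4.22746944e-02, -4.50908806e-05]), 'ee_pos': array([158.11001228, 552.38038585, 213.2153669 ]), 'ee_rot': array([-1.79911414e+02, -1.51265404e-03,  1.64025334e+02]), 'force': array([ 1.11583906,  0.03320006, -0.16910594]), 'torque': array([-0.04085556, -0.07144016,  0.03332019]), 'gripper_force': 0.0, 'gripper_width': 91.01165844804518}
```

View pics/scene0.png

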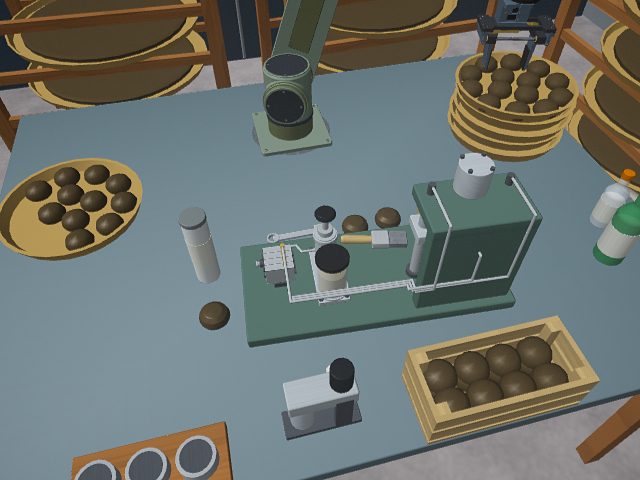

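View pics/top0.png

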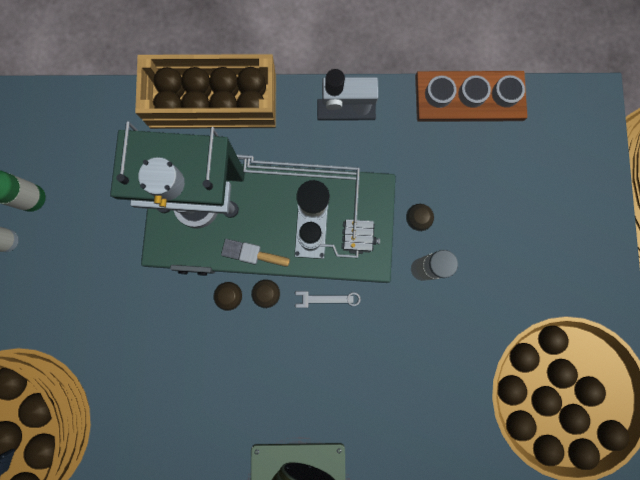

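The scene view shows the black knob at about (325,213). The top view has it at (311,234), with the block and its pin at the right (358,235)/(378,240). I'll triangulate the knob and enlarge a crop.

```bash
python3 - <<'E'
from h import *
print(ray("top",311,234,200),ray("scene",325,212,200))
# bed corners top z=40
for u,v in((396,174),(390,281),(143,266)): print(ray("top",u,v,40))
a=cv2.imread('pics/top0.png')[200:270,280:400]; b=cv2.imread('pics/scene0.png')[190:290,240:360]
a=cv2.resize(a,(780,455),interpolation=3)[:, :400]; 
c=np.zeros((500,800,3),np.uint8); c[:455,:400]=a; c[:400,400:]=cv2.resize(b,(480,400),interpolation=3)[:,80:]
cv2.imwrite('pics/c0.png',c)
E
```

```text
[543.16693527 -33.02631447 200.        ] [551.14890242 -30.59601983 200.        ]
[ 700.79618413 -229.07178349   40.        ]
[ 456.88071472 -208.34997602   40.        ]
[494.8877315 340.7535686  40.       ]
```

View pics/c0.png

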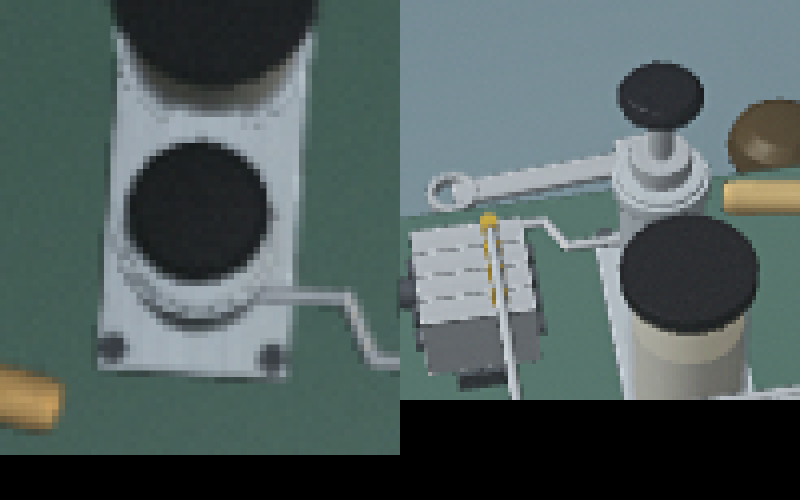

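The enlarged crop puts the knob centre at (310.8,232.4) in the top view and (325,211) in the scene view. That gives about (548,-32) at z 200, which agrees with the bed geometry. I'll raise the hand, turn it and shut it.

>>> {"op": "send_rows", "data": {
  "motion": [
    {"tz": -0.05, "rz": 0.308, "gripper": 1},
    {"tz": -0.05, "rz": 0.308, "gripper": 1},
    {"tz": -0.05, "rz": 0.308, "gripper": 1},
    {"tz": -0.05, "rz": 0.308, "gripper": 1},
    {"tz": -0.05, "rz": 0.308, "gripper": 1},
    {"tz": -0.05, "rz": 0.308, "gripper": 1},
    {"tz": -0.05, "rz": 0.308, "gripper": 1},
    {"tz": -0.05, "rz": 0.308, "gripper": 1},
    {"gripper": 1},
    {"gripper": 1}
  ],
  "grip_force": 10
}}

```text
invalid input at $.motion[0]: expected keys tx, ty, tz, rx, ry, rz, gripper
```

>>> {"op": "send_rows", "data": {
  "motion": [
    {"tx": 0, "ty": 0, "tz": -0.05, "rx": 0, "ry": 0, "rz": 0.308, "gripper": 1},
    {"tx": 0, "ty": 0, "tz": -0.05, "rx": 0, "ry": 0, "rz": 0.308, "gripper": 1},
    {"tx": 0, "ty": 0, "tz": -0.05, "rx": 0, "ry": 0, "rz": 0.308, "gripper": 1},
    {"tx": 0, "ty": 0, "tz": -0.05, "rx": 0, "ry": 0, "rz": 0.308, "gripper": 1},
    {"tx": 0, "ty": 0, "tz": -0.05, "rx": 0, "ry": 0, "rz": 0.308, "gripper": 1},
    {"tx": 0, "ty": 0, "tz": -0.05, "rx": 0, "ry": 0, "rz": 0.308, "gripper": 1},
    {"tx": 0, "ty": 0, "tz": -0.05, "rx": 0, "ry": 0, "rz": 0.308, "gripper": 1},
    {"tx": 0, "ty": 0, "tz": -0.05, "rx": 0, "ry": 0, "rz": 0.308, "gripper": 1},
    {"tx": 0, "ty": 0, "tz": 0, "rx": 0, "ry": 0, "rz": 0, "gripper": 1},
    {"tx": 0, "ty": 0, "tz": 0, "rx": 0, "ry": 0, "rz": 0, "gripper": 1}
  ],
  "grip_force": 10
}}

```text
time_s: 1.35
ee_pos: [158.1, 552.5, 412.5]
ee_rot: [-180.0, 0.1, 90.2]
force: [0.8, -0.2, -0.3]
gripper_width: 0.5
gripper_force: 0.0
```

>>> {"op": "send_rows", "data": {
  "motion": [
    {"tx": -0.0974, "ty": 0.065, "tz": 0, "rx": 0, "ry": 0, "rz": 0, "gripper": 1},
    {"tx": -0.0974, "ty": 0.065, "tz": 0, "rx": 0, "ry": 0, "rz": 0, "gripper": 1},
    {"tx": -0.0974, "ty": 0.065, "tz": 0, "rx": 0, "ry": 0, "rz": 0, "gripper": 1},
    {"tx": -0.0974, "ty": 0.065, "tz": 0, "rx": 0, "ry": 0, "rz": 0, "gripper": 1},
    {"tx": -0.0974, "ty": 0.065, "tz": 0, "rx": 0, "ry": 0, "rz": 0, "gripper": 1},
    {"tx": -0.0974, "ty": 0.065, "tz": 0, "rx": 0, "ry": 0, "rz": 0, "gripper": 1},
    {"tx": -0.0974, "ty": 0.065, "tz": 0, "rx": 0, "ry": 0, "rz": 0, "gripper": 1},
    {"tx": -0.0974, "ty": 0.065, "tz": 0, "rx": 0, "ry": 0, "rz": 0, "gripper": 1},
    {"tx": -0.0974, "ty": 0.065, "tz": 0, "rx": 0, "ry": 0, "rz": 0, "gripper": 1},
    {"tx": -0.0974, "ty": 0.065, "tz": 0, "rx": 0, "ry": 0, "rz": 0, "gripper": 1},
    {"tx": -0.0974, "ty": 0.065, "tz": 0, "rx": 0, "ry": 0, "rz": 0, "gripper": 1},
    {"tx": -0.0974, "ty": 0.065, "tz": 0, "rx": 0, "ry": 0, "rz": 0, "gripper": 1}
  ]
}}

```text
time_s: 2.85
ee_pos: [549.7, -32.6, 412.3]
ee_rot: [-179.9, -0.0, 90.2]
force: [1.3, 0.2, 0.5]
gripper_width: 0.7
gripper_force: 0.0
```

>>> {"op": "send_rows", "data": {
  "motion": [
    {"tx": 0, "ty": 0, "tz": 0.09, "rx": 0, "ry": 0, "rz": 0, "gripper": 1},
    {"tx": 0, "ty": 0, "tz": 0.09, "rx": 0, "ry": 0, "rz": 0, "gripper": 1},
    {"tx": 0, "ty": 0, "tz": 0.09, "rx": 0, "ry": 0, "rz": 0, "gripper": 1},
    {"tx": 0, "ty": 0, "tz": 0.07, "rx": 0, "ry": 0, "rz": 0, "gripper": 1},
    {"tx": 0, "ty": 0, "tz": 0.03, "rx": 0, "ry": 0, "rz": 0, "gripper": 1},
    {"tx": 0, "ty": 0, "tz": 0, "rx": 0, "ry": 0, "rz": 0, "gripper": 1}
  ]
}}

```text
time_s: 3.6
ee_pos: [548.7, -30.8, 227.9]
ee_rot: [-179.9, -0.0, 90.1]
force: [-1.1, 0.2, 0.3]
gripper_width: 0.5
gripper_force: 0.0
```

```bash
python3 - <<'E'
from h import *
snap("scene",'pics/s1.png'); s=env.state(); print(s['ee_pos'],s['ee_rot'],proj("scene",s['ee_pos']))
b=cv2.imread('pics/s1.png')[140:290,230:430]; cv2.imwrite('pics/s1c.png',cv2.resize(b,(800,600),interpolation=3))
E
```

```text
[549.5979219  -30.86710969 229.31091722] [ 1.79973505e+02 -3.15806442e-03  9.01372015e+01] (np.float64(324.6202777719991), np.float64(200.81326146459756))
```

View pics/s1c.png

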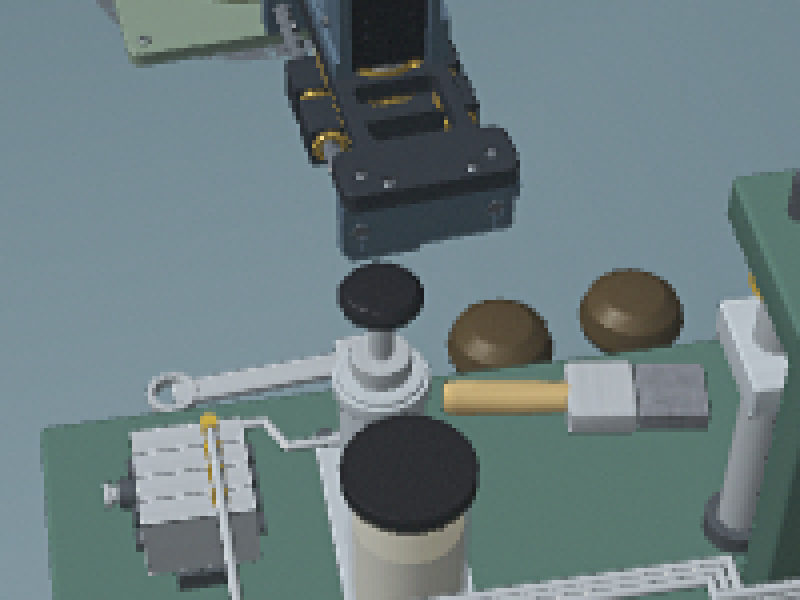

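The tip's projected position sits over the knob, and the pin head is only slightly out, at crop (110,493). Now the first downstroke.

>>> {"op": "send_rows", "data": {
  "motion": [
    {"tx": 0, "ty": 0, "tz": 0.026, "rx": 0, "ry": 0, "rz": 0, "gripper": 1},
    {"tx": 0, "ty": 0, "tz": 0.026, "rx": 0, "ry": 0, "rz": 0, "gripper": 1},
    {"tx": 0, "ty": 0, "tz": 0.012, "rx": 0, "ry": 0, "rz": 0, "gripper": 1},
    {"tx": 0, "ty": 0, "tz": 0.012, "rx": 0, "ry": 0, "rz": 0, "gripper": 1},
    {"tx": 0, "ty": 0, "tz": 0.012, "rx": 0, "ry": 0, "rz": 0, "gripper": 1},
    {"tx": 0, "ty": 0, "tz": 0.012, "rx": 0, "ry": 0, "rz": 0, "gripper": 1},
    {"tx": 0, "ty": 0, "tz": 0, "rx": 0, "ry": 0, "rz": 0, "gripper": 1}
  ]
}}

```text
time_s: 4.53
ee_pos: [549.2, -30.9, 180.7]
ee_rot: [179.9, 0.0, 90.1]
force: [-2.8, -0.0, 10.8]
gripper_width: 0.6
gripper_force: 5.7
```

Nearly down: 10.8 N at z 180.7. I'll push on to the stop.

>>> {"op": "send_rows", "data": {
  "motion": [
    {"tx": 0, "ty": 0, "tz": 0.008, "rx": 0, "ry": 0, "rz": 0, "gripper": 1},
    {"tx": 0, "ty": 0, "tz": 0.004, "rx": 0, "ry": 0, "rz": 0, "gripper": 1},
    {"tx": 0, "ty": 0, "tz": 0, "rx": 0, "ry": 0, "rz": 0, "gripper": 1}
  ]
}}

```text
time_s: 4.9
ee_pos: [549.2, -30.8, 175.9]
ee_rot: [179.9, 0.0, 90.1]
force: [-5.7, 0.3, 16.8]
gripper_width: 0.6
gripper_force: 8.3
```

>>> {"op": "send_rows", "data": {
  "motion": [
    {"tx": 0, "ty": 0, "tz": 0.004, "rx": 0, "ry": 0, "rz": 0, "gripper": 1},
    {"tx": 0, "ty": 0, "tz": 0, "rx": 0, "ry": 0, "rz": 0, "gripper": 1}
  ]
}}

```text
time_s: 5.15
ee_pos: [549.2, -30.8, 175.8]
ee_rot: [179.8, 0.0, 90.1]
force: [-8.9, 0.1, 25.6]
gripper_width: 0.5
gripper_force: 13.0
```

That's the stop: z is steady at 175.8 and the force is rising. Further full strokes now, each an up, a wait and a down.

>>> {"op": "send_rows", "data": {
  "motion": [
    {"tx": 0, "ty": 0, "tz": -0.04, "rx": 0, "ry": 0, "rz": 0, "gripper": 1},
    {"tx": 0, "ty": 0, "tz": -0.04, "rx": 0, "ry": 0, "rz": 0, "gripper": 1},
    {"tx": 0, "ty": 0, "tz": 0, "rx": 0, "ry": 0, "rz": 0, "gripper": 1},
    {"tx": 0, "ty": 0, "tz": 0, "rx": 0, "ry": 0, "rz": 0, "gripper": 1},
    {"tx": 0, "ty": 0, "tz": 0, "rx": 0, "ry": 0, "rz": 0, "gripper": 1},
    {"tx": 0, "ty": 0, "tz": 0.02, "rx": 0, "ry": 0, "rz": 0, "gripper": 1},
    {"tx": 0, "ty": 0, "tz": 0.012, "rx": 0, "ry": 0, "rz": 0, "gripper": 1},
    {"tx": 0, "ty": 0, "tz": 0.012, "rx": 0, "ry": 0, "rz": 0, "gripper": 1},
    {"tx": 0, "ty": 0, "tz": 0.012, "rx": 0, "ry": 0, "rz": 0, "gripper": 1},
    {"tx": 0, "ty": 0, "tz": 0.012, "rx": 0, "ry": 0, "rz": 0, "gripper": 1},
    {"tx": 0, "ty": 0, "tz": 0.012, "rx": 0, "ry": 0, "rz": 0, "gripper": 1},
    {"tx": 0, "ty": 0, "tz": 0, "rx": 0, "ry": 0, "rz": 0, "gripper": 1}
  ]
}}

```text
time_s: 6.65
ee_pos: [549.7, -30.9, 175.8]
ee_rot: [179.8, 0.0, 90.1]
force: [-7.9, -0.2, 28.9]
gripper_width: 0.3
gripper_force: 14.0
```

>>> {"op": "send_rows", "data": {
  "motion": [
    {"tx": 0, "ty": 0, "tz": -0.04, "rx": 0, "ry": 0, "rz": 0, "gripper": 1},
    {"tx": 0, "ty": 0, "tz": -0.04, "rx": 0, "ry": 0, "rz": 0, "gripper": 1},
    {"tx": 0, "ty": 0, "tz": 0, "rx": 0, "ry": 0, "rz": 0, "gripper": 1},
    {"tx": 0, "ty": 0, "tz": 0, "rx": 0, "ry": 0, "rz": 0, "gripper": 1},
    {"tx": 0, "ty": 0, "tz": 0, "rx": 0, "ry": 0, "rz": 0, "gripper": 1}
  ]
}}

```text
time_s: 7.28
ee_pos: [548.7, -30.8, 209.6]
ee_rot: [-179.9, -0.0, 90.1]
force: [0.2, 1.0, -0.3]
gripper_width: 0.2
gripper_force: 0.0
```

```bash
python3 - <<'E'
from h import *
snap("scene",'pics/s2.png'); snap("top",'pics/t2.png')
b=cv2.imread('pics/s2.png')[180:280,240:340]; a=cv2.imread('pics/s1.png')[180:280,240:340]
cv2.imwrite('pics/s2c.png',cv2.resize(np.hstack([a,b]),(800,400),interpolation=3))
E
```

```text
(no output)
```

View pics/s2c.png

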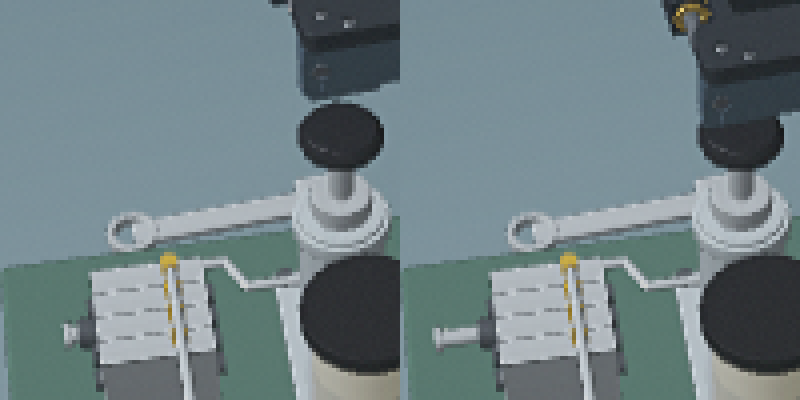

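The pin has moved out by about 18 mm (head from crop x 66 to 36), and the knob is back up. Three more strokes.

>>> {"op": "send_rows", "data": {
  "motion": [
    {"tx": 0, "ty": 0, "tz": 0.02, "rx": 0, "ry": 0, "rz": 0, "gripper": 1},
    {"tx": 0, "ty": 0, "tz": 0.012, "rx": 0, "ry": 0, "rz": 0, "gripper": 1},
    {"tx": 0, "ty": 0, "tz": 0.012, "rx": 0, "ry": 0, "rz": 0, "gripper": 1},
    {"tx": 0, "ty": 0, "tz": 0.012, "rx": 0, "ry": 0, "rz": 0, "gripper": 1},
    {"tx": 0, "ty": 0, "tz": 0.012, "rx": 0, "ry": 0, "rz": 0, "gripper": 1},
    {"tx": 0, "ty": 0, "tz": 0.012, "rx": 0, "ry": 0, "rz": 0, "gripper": 1},
    {"tx": 0, "ty": 0, "tz": 0, "rx": 0, "ry": 0, "rz": 0, "gripper": 1}
  ]
}}

```text
time_s: 8.25
ee_pos: [549.8, -30.9, 175.8]
ee_rot: [179.8, 0.0, 90.1]
force: [-7.7, 1.1, 27.3]
gripper_width: 0.6
gripper_force: 13.6
```

>>> {"op": "send_rows", "data": {
  "motion": [
    {"tx": 0, "ty": 0, "tz": -0.04, "rx": 0, "ry": 0, "rz": 0, "gripper": 1},
    {"tx": 0, "ty": 0, "tz": -0.04, "rx": 0, "ry": 0, "rz": 0, "gripper": 1},
    {"tx": 0, "ty": 0, "tz": 0, "rx": 0, "ry": 0, "rz": 0, "gripper": 1},
    {"tx": 0, "ty": 0, "tz": 0, "rx": 0, "ry": 0, "rz": 0, "gripper": 1},
    {"tx": 0, "ty": 0, "tz": 0, "rx": 0, "ry": 0, "rz": 0, "gripper": 1},
    {"tx": 0, "ty": 0, "tz": 0.02, "rx": 0, "ry": 0, "rz": 0, "gripper": 1},
    {"tx": 0, "ty": 0, "tz": 0.012, "rx": 0, "ry": 0, "rz": 0, "gripper": 1},
    {"tx": 0, "ty": 0, "tz": 0.012, "rx": 0, "ry": 0, "rz": 0, "gripper": 1},
    {"tx": 0, "ty": 0, "tz": 0.012, "rx": 0, "ry": 0, "rz": 0, "gripper": 1},
    {"tx": 0, "ty": 0, "tz": 0.012, "rx": 0, "ry": 0, "rz": 0, "gripper": 1},
    {"tx": 0, "ty": 0, "tz": 0.012, "rx": 0, "ry": 0, "rz": 0, "gripper": 1},
    {"tx": 0, "ty": 0, "tz": 0, "rx": 0, "ry": 0, "rz": 0, "gripper": 1}
  ]
}}

```text
time_s: 9.75
ee_pos: [549.6, -30.9, 175.8]
ee_rot: [179.8, 0.0, 90.1]
force: [-8.2, 0.1, 27.6]
gripper_width: 0.4
gripper_force: 14.1
```

>>> {"op": "send_rows", "data": {
  "motion": [
    {"tx": 0, "ty": 0, "tz": -0.04, "rx": 0, "ry": 0, "rz": 0, "gripper": 1},
    {"tx": 0, "ty": 0, "tz": -0.04, "rx": 0, "ry": 0, "rz": 0, "gripper": 1},
    {"tx": 0, "ty": 0, "tz": 0, "rx": 0, "ry": 0, "rz": 0, "gripper": 1},
    {"tx": 0, "ty": 0, "tz": 0, "rx": 0, "ry": 0, "rz": 0, "gripper": 1},
    {"tx": 0, "ty": 0, "tz": 0, "rx": 0, "ry": 0, "rz": 0, "gripper": 1},
    {"tx": 0, "ty": 0, "tz": 0.02, "rx": 0, "ry": 0, "rz": 0, "gripper": 1},
    {"tx": 0, "ty": 0, "tz": 0.012, "rx": 0, "ry": 0, "rz": 0, "gripper": 1},
    {"tx": 0, "ty": 0, "tz": 0.012, "rx": 0, "ry": 0, "rz": 0, "gripper": 1},
    {"tx": 0, "ty": 0, "tz": 0.012, "rx": 0, "ry": 0, "rz": 0, "gripper": 1},
    {"tx": 0, "ty": 0, "tz": 0.012, "rx": 0, "ry": 0, "rz": 0, "gripper": 1},
    {"tx": 0, "ty": 0, "tz": 0.012, "rx": 0, "ry": 0, "rz": 0, "gripper": 1},
    {"tx": 0, "ty": 0, "tz": 0, "rx": 0, "ry": 0, "rz": 0, "gripper": 1}
  ]
}}

```text
time_s: 11.25
ee_pos: [549.7, -30.9, 175.8]
ee_rot: [179.8, 0.0, 90.1]
force: [-9.1, 0.4, 28.9]
gripper_width: 0.5
gripper_force: 14.0
```

>>> {"op": "send_rows", "data": {
  "motion": [
    {"tx": 0, "ty": 0, "tz": -0.04, "rx": 0, "ry": 0, "rz": 0, "gripper": 1},
    {"tx": 0, "ty": 0, "tz": -0.06, "rx": 0, "ry": 0, "rz": 0, "gripper": 1},
    {"tx": 0, "ty": 0, "tz": -0.08, "rx": 0, "ry": 0, "rz": 0, "gripper": 1},
    {"tx": 0, "ty": 0, "tz": -0.08, "rx": 0, "ry": 0, "rz": 0, "gripper": 1},
    {"tx": 0, "ty": 0, "tz": -0.08, "rx": 0, "ry": 0, "rz": 0, "gripper": 1},
    {"tx": 0, "ty": 0, "tz": -0.06, "rx": 0, "ry": 0, "rz": 0, "gripper": 1},
    {"tx": 0, "ty": 0, "tz": 0, "rx": 0, "ry": 0, "rz": 0, "gripper": 1},
    {"tx": 0, "ty": 0, "tz": 0, "rx": 0, "ry": 0, "rz": 0, "gripper": 1},
    {"tx": 0, "ty": 0, "tz": 0, "rx": 0, "ry": 0, "rz": 0, "gripper": 1}
  ]
}}

```text
time_s: 12.38
ee_pos: [548.8, -30.8, 369.0]
ee_rot: [-179.8, -0.0, 90.1]
force: [-0.6, -0.2, -0.3]
gripper_width: 0.5
gripper_force: 0.0
```

```bash
python3 - <<'E'
from h import *
snap("scene",'pics/s3.png')
b=cv2.imread('pics/s3.png')[180:280,240:340]; a=cv2.imread('pics/s2.png')[180:280,240:340]
cv2.imwrite('pics/s3c.png',cv2.resize(np.hstack([a,b]),(800,400),interpolation=3))
# expected head: yaw -4 deg, block centre local y of face from bed geometry
y=np.array([.0697,.9976])
o=ray("scene",240+(436-400)/4,180+335/4,74.5); print(o)
E
```

```text
[ 540.8748709  -194.89866762   74.5       ]
```

View pics/s3c.png

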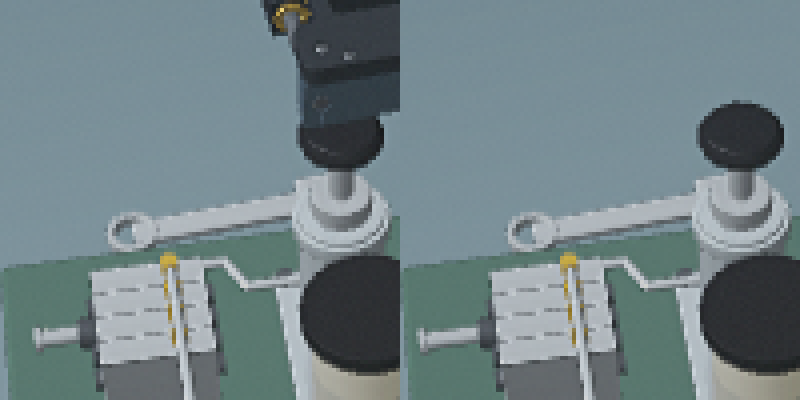

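The knob is up and the pin head has gone from crop x 36 to about 18. It is some 28 mm further out than at the start, and about 31 mm or more shows beyond the nut, so it is fully out. The parts round it look unmoved. Handing in.

```bash
python3 -c "
from workcell import env
print(env.job_done())"
```

```text
the job is handed in; nothing more can be done
None
```

I gave the grease pump five full strokes, after which the indicator pin looked fully out in the camera view; the knob is up, the hand is clear, and the job was handed in at about 12.5 s.

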